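# Screw down the batter barrel's lid

## Task

The lid of the batter barrel with the two side handles is only lying on its neck, its thread not caught. Take it by its bar, turn it backwards (anticlockwise seen from above) until it drops into its thread, then screw it clockwise all the way down until it sits flush on the rim, and let go. Leave the slimmer barrel beside it, which is already shut, standing where it is.

Things in the scene. Friction and masses are not known exactly. Their poses are not given: they have to be found in the camera images.
- barrel: Steel batter barrel, 108 mm across, bolted down by a 170 x 150 mm base plate. Origin: middle of its underside, on the neck's axis, z up. Two black loop handles on its +x and -x sides, to 83 mm from the axis, 88 mm up. Its neck has a flat rim 91 mm across, 140 mm above the table. The thread's entry is where the lid's bar lies in line with the handles (barrel's x axis), within 18 degrees.
- rim (a point): Centre of the barrel's rim, 140 mm up. Thread inside: the lid starts 14 mm above the rim, 45 to 75 deg clockwise (from above) of the entry. At the entry it can drop 10 mm (a stop bars turning over 20 deg past it), then in the next 55 deg clockwise sinks the last 4 mm onto the rim; hard stop at about 68 deg. Press lightly (10 N): a gripper holding the lid must go down with it.
- lid: Loose lid lying on that barrel, 0.2 kg: steel plate 100 mm across, 8 mm thick, with an upright black bar across its top, 84 long, 16 thick, 35 mm tall (8 to 43 mm above the origin). Origin: centre of the plate's underside; x along the bar, z up. Below hangs a 38 mm plug with three pins, 4 mm of play in the neck. Origin is 154 mm above the table at the start, 144 when dropped, 140 when flush.
- spare: The other, slimmer steel barrel, to be left alone: loose, 1.5 kg, 86 mm across, without side handles, its 84 mm lid with a 70 mm black bar already shut (bar's top 143 mm above the table). Origin: centre of its underside, z up.
Mind the look-alikes: they are no part of the job. What is shaped like the lid but brown or purple is not meant.

How it is judged:
By the outcome, as a careful person would: the job done as asked, in the order asked, and still so for the second after the job is handed in, with the robot touching nothing.
It also fails if it takes over 38 s, if anything falls off the work surface, if the arm or the gripper's body presses on something with over 40 N, if the wrist force passes 120 N, or if a joint passes its speed limit or range.

## Robot

A 6-joint arm with a two-finger parallel gripper is mounted at the origin on the work surface. World frame = base frame: x ahead of the robot, y to its left, z up, the work surface at z = 0. Lengths are in mm, angles in rad, forces in N, time in s.
With the tool pointing down it reaches from about 300 to 875 mm from the base axis. Payload 4.2 kg.
Tool frame: the origin (TCP) lies at the very end of the fingers, on their centre line; the grasp point (between the pads) lies 19 mm behind it; z points along the fingers, y is the direction in which the jaws open and shut (so a half turn about z gives the same grasp; the last joint's range is limited). The gripper opens to 85 mm and grips with 20 to 120 N. Pads are 22 mm wide; open, the fingers measure 114 mm over their backs; the gripper's body (76 mm by 85 mm) begins 54 mm behind the grasp point. The pads swing forward as they close: fully open they stand 13 mm farther back than shut.
Start: joints at [1.286, 0.32, 1.565, -0, 1.257, -0.02], TCP at [150.488, 554.973, 231.338] pointing down, gripper open.
Joint ranges: [-3.11, 3.11], [-0.84, 2.01], [0.21, 2.61], [-1.34, 4.49], [0.05, 2.63], [-2.56, 2.56]. Speed limits (rad/s): [2.57, 2.57, 3.14, 3.14, 3.14, 3.14].

## Interface

Orientations are given as [roll, pitch, yaw] about the fixed x, y, z axes, in that order (R = Rz(yaw) Ry(pitch) Rx(roll)).
In Python, from workcell import robot gives the robot as it stands.
- The arm moves only by the tool step_arm, never from a script. Its argument "motion" is text: rows parted by semicolons, each of 5 numbers parted by spaces: the opening, from 0 (shut) to 1 (fully open), then the shift along the tool's x, y, z in mm, then the turn about the tool's z in rad. In form: grip tx ty tz yaw; .... A call has 1 to 5 rows; each row is the pose to reach, as a shift and turn from the pose measured when the call began, along the tool's axes at that moment; what a row does not reach only later rows make up. A row lasts 1/12 s, in which the tool goes at most 41.7 mm and 7.16 degrees, less where a joint would pass 70% of its speed; a pose out of reach is approached as far as the arm can. A call with a gripper value outside its range is refused whole. The fingers move at their own pace and stop on an object; the grip force is fixed at half the most. Time passes only in rows, so rows that repeat a pose let the fingers close. It gives the time, the measured TCP pose, the force and the opening at its end, in the units of the state.
- robot.get_obs(): the state, without advancing time (a new reading comes with each control period).
- robot.capture(name): name is "scene" or "top" or "wrist"; returns the picture (400x640x3 uint8, blue, green, red); there is no depth.
- robot.get_calibration(name): a dict with "K" (3x3 intrinsics, pixels), "rvec" (rotation vector, rad) and "tvec" (3), from world to camera coordinates, as OpenCV has them; the wrist camera has in their place "hand_eye" (4x4, takes a point from camera to tool coordinates, whose origin is the TCP and whose axes are the flange's). Camera axes: x right, y down, z forward; pixel columns grow to the right and rows downward; lengths in mm; the calibration is good to about 2 mm. A picture is of the moment at which its call begins: read the wrist's pose just before it. get_calibration takes no time and is no camera call.
- robot.hand_in(): hands the job in, once; it reports no verdict.
The state is a dict: "clock": time; "joints": joint angles; "qd": joint speeds; "tau": joint torques, N m; "tcp_pos": TCP position; "eef_rot": TCP orientation; "contact_force": force on the tool from outside, world axes, zero at the start; "ft_torque": the same for the moment, N m; "finger_gap": finger opening in mm.
Only numpy, scipy, OpenCV 4.12 (cv2) and the standard library are available. Lean on these libraries where they do the work, as an engineer would, in place of code of your own. Each camera call takes 0.05 s, during which the arm holds its last target.

## Working session

There is one attempt and no reset: what is moved stays moved. The work goes in short steps, Python scripts to look and compute and a tool call to move; the robot and the scene stay as the last step left them, time stands still between calls to the robot, and variables do not carry over. Pictures are saved under pics/ and viewed, and the job is handed in when it is done.

Besides the shell and the picture viewer there is one more tool, called after "Call:" by a JSON object that holds its "api" and its "payload". step_arm: Moves the arm, as the interface text tells. Its arguments: {"type":"object","properties":{"motion":{"type":"string"}},"required":["motion"]}

```bash
mkdir -p pics; ls
python3 - <<'E'
from workcell import robot
import cv2
o=robot.get_obs(); print(o)
for n in ("scene","top","wrist"):
    cv2.imwrite(f"pics/{n}0.png",robot.capture(n))
    print(n,robot.get_calibration(n))
E
```

```text
pics
{'clock': 0.0, 'joints': array([ 1.28603412e+00,  3.20341977e-01,  1.56569118e+00, -2.67866615e-05,
        1.25740090e+00, -2.00114266e-02]), 'qd': array([ 6.66175290e-05, -1.04945434e-03,  1.68810162e-04,  1.61006395e-03,
       -2.75497469e-04, -2.20257578e-04]), 'tau': array([-1.02703252e-03, -4.15512514e+01, -2.34167129e+01, -2.63473817e-05,
        8.10365978e-03, -6.31256924e-06]), 'tcp_pos': array([150.33803774, 554.5011504 , 230.44877998]), 'eef_rot': array([-3.13975110e+00, -1.13852023e-05,  2.87685015e+00]), 'contact_force': array([ 0.15980717, -0.37786175, -0.02994319]), 'ft_torque': array([-0.02922919, -0.01512766,  0.05085361]), 'finger_gap': 85.46821006596008}
scene {'K': array([[426.83290696,   0.        , 321.07840126],
       [  0.        , 426.83290696, 202.60226835],
       [  0.        ,   0.        ,   1.        ]]), 'rvec': array([ 1.70093901,  1.89626407, -0.71583531]), 'tvec': array([  24.1370643 , -267.14800453, 1158.99619627])}
top {'K': array([[464.29393361,   0.        , 322.80937179],
       [  0.        , 464.29393361, 194.02436967],
       [  0.        ,   0.        ,   1.        ]]), 'rvec': array([ 2.12028591, -2.17977157,  0.14300091]), 'tvec': array([  10.94824426,  471.64727129, 1069.2584543 ])}
wrist {'K': array([[326.47983708,   0.        , 316.09666134],
       [  0.        , 326.47983708, 202.29193361],
       [  0.        ,   0.        ,   1.        ]]), 'hand_eye': array([[-5.60666497e-04, -9.53976585e-01, -2.99880577e-01,
         7.62573057e+01],
       [ 9.99999811e-01, -4.59370360e-04, -4.08288607e-04,
         6.24693095e-01],
       [ 2.51741522e-04, -2.99880750e-01,  9.53976663e-01,
        -1.43116289e+02],
       [ 0.00000000e+00,  0.00000000e+00,  0.00000000e+00,
         1.00000000e+00]])}
```

View pics/scene0.png

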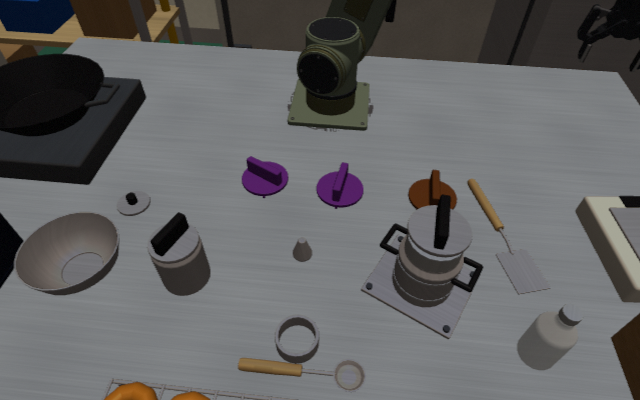

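View pics/top0.png

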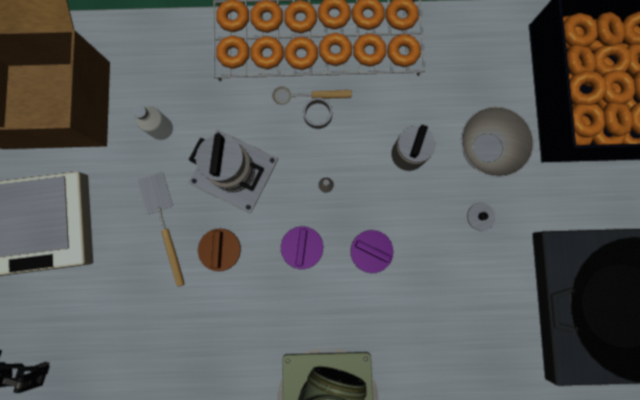

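View pics/wrist0.png

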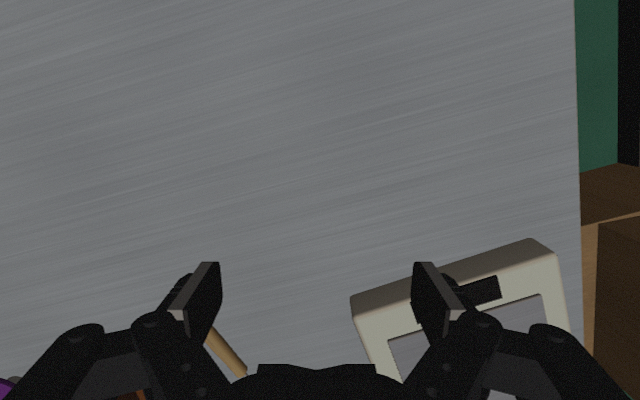

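The scene view shows the handled barrel with its lid at about (437,230), at (217,155) in the top view. Things that could be mistaken for it:
- slim spare barrel: scene (178,250), top (415,145)
- purple lids: scene (265,178) and (340,188), top (372,250) and (302,247)
- brown lid: scene (433,193), top (219,249)

By its two loop handles and base plate, the target is the steel lid at scene (437,230). Next I'll check it in a close crop.

Run:
```python
import cv2,numpy as np
a=cv2.imread("pics/scene0.png")[180:340,350:500]; b=cv2.imread("pics/top0.png")[115:225,170:290]
f=lambda i,s:cv2.resize(i,None,fx=s,fy=s,interpolation=cv2.INTER_CUBIC)
A=f(a,3); B=f(b,3)
A=cv2.convertScaleAbs(A,alpha=1.5,beta=15);B=cv2.convertScaleAbs(B,alpha=1.5,beta=15)
h=max(A.shape[0],B.shape[0]); c=np.zeros((h,A.shape[1]+B.shape[1]-50+50,3),np.uint8)[:, :]
c[:A.shape[0],:A.shape[1]]=A; c[:B.shape[0],A.shape[1]:]=B
c=cv2.resize(c,(c.shape[1]*790//c.shape[1],c.shape[0]*790//c.shape[1]));print(c.shape)
cv2.imwrite("pics/crop0.png",c)
```

```text
(468, 790, 3)
```

View pics/crop0.png

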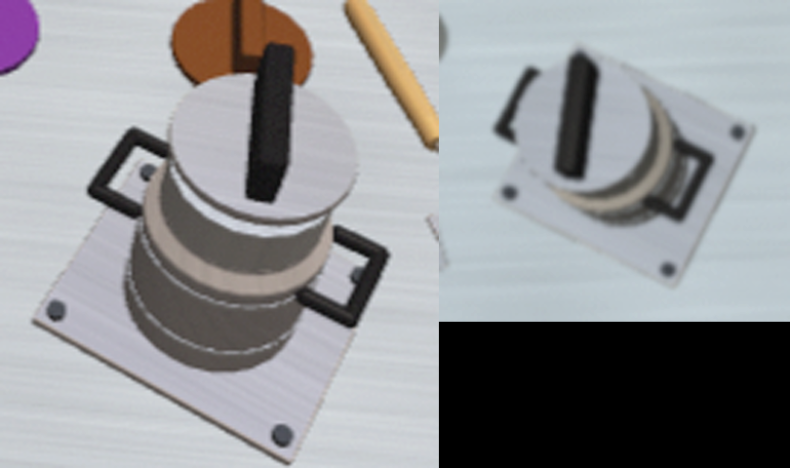

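The crop confirms it: a steel lid with an upright black bar, on the barrel with two loop handles and a bolted base plate. Next I'll measure it from both views.

```bash
cat > h.py <<'E'
import cv2,numpy as np
from workcell import robot
from scipy.spatial.transform import Rotation as R
def fixed(n):
    c=robot.get_calibration(n); Rm=cv2.Rodrigues(c["rvec"])[0]
    return c["K"],Rm,np.array(c["tvec"]).reshape(3)
def wristcam(o):
    c=robot.get_calibration("wrist"); T=np.eye(4); T[:3,:3]=R.from_euler('xyz',o["eef_rot"]).as_matrix(); T[:3,3]=o["tcp_pos"]
    W=T@c["hand_eye"]; Rm=W[:3,:3].T; return c["K"],Rm,-Rm@W[:3,3]
def ray(cam,uv):
    K,Rm,t=cam; d=Rm.T@(np.linalg.inv(K)@[uv[0],uv[1],1]); return -Rm.T@t,d/np.linalg.norm(d)
def onz(cam,uv,z):
    c,d=ray(cam,uv); return c+d*(z-c[2])/d[2]
def tri(c1,u1,c2,u2):
    P=[np.asarray(c[0])@np.c_[c[1],c[2]] for c in(c1,c2)]
    X=cv2.triangulatePoints(P[0],P[1],np.array(u1,float).reshape(2,1),np.array(u2,float).reshape(2,1)).ravel();return X[:3]/X[3]
def proj(cam,X):
    return cv2.projectPoints(np.array(X,float).reshape(-1,3),cv2.Rodrigues(cam[1])[0],cam[2],cam[0],None)[0].reshape(-1,2)
E
python3 - <<'E'
from h import *
S=fixed("scene");T=fixed("top")
for n,(x0,y0,x1,y1) in dict(scene=(350,180,500,340),top=(170,115,290,225)).items():
    im=cv2.imread(f"pics/{n}0.png"); g=im.max(2)
    m=np.zeros_like(g); m[y0:y1,x0:x1]=(g[y0:y1,x0:x1]<62)*255
    k,l,st,ce=cv2.connectedComponentsWithStats(m)
    for i in range(1,k):
        if st[i,4]>5:
            cn=cv2.findContours((l==i).astype(np.uint8),0,2)[0][0]
            print(n,st[i],ce[i].round(1),np.round(cv2.minAreaRect(cn),1) if 0 else cv2.minAreaRect(cn))
            if st[i,4]>60: print(cv2.approxPolyDP(cn,2,True)[:,0].tolist())
E
```

```text
scene [429 180  22  70 835] [440.5 217. ] ((439.5, 214.5), (69.0, 21.0), 90.0)
[[429, 180], [429, 204], [438, 206], [434, 247], [442, 249], [448, 236], [450, 196], [442, 194], [438, 199], [434, 199], [432, 180]]
scene [468 183  10  17  17] [472.2 191. ] ((472.2823791503906, 191.126953125), (18.35529899597168, 0.7917971014976501), 59.74356460571289)
scene [409 197   9  12  24] [412.6 203.3] ((412.32928466796875, 203.03659057617188), (13.587118148803711, 2.34260630607605), 51.34019470214844)
scene [350 200   9   6  14] [353.7 202.8] ((354.10003662109375, 202.70004272460938), (1.3416407108306885, 9.391485214233398), 63.43495178222656)
scene [380 224  82  50 989] [417.6 254.1] ((419.447509765625, 251.5761260986328), (78.4811782836914, 30.065000534057617), 25.844390869140625)
[[380, 243], [381, 247], [397, 254], [398, 250], [386, 243], [396, 229], [406, 233], [405, 252], [408, 258], [419, 268], [430, 272], [445, 272], [453, 268], [461, 255], [450, 261], [430, 260], [411, 247], [407, 240], [407, 229], [397, 224], [392, 226]]
scene [495 229   4   2   6] [496.8 229.3] ((496.5, 229.5), (1.0, 
[... 1851 characters left out ...]
((234.717529296875, 171.4051055908203), (11.495583534240723, 36.79673767089844), 42.79739761352539)
[[243, 154], [243, 161], [237, 173], [226, 180], [218, 181], [231, 181], [242, 172]]
top [222 158  42  34 444] [248.2 178.3] ((245.0997772216797, 180.3931121826172), (23.393768310546875, 42.64488983154297), 43.02506637573242)
[[263, 168], [250, 158], [249, 170], [244, 179], [235, 186], [222, 188], [233, 191], [246, 187], [252, 190]]
top [270 159   4   3  10] [271.8 160. ] ((271.5, 160.0), (2.0, 3.0), 90.0)
top [192 179   4   4  12] [193.5 180.5] ((193.50001525878906, 180.5), (2.8284268379211426, 2.8284268379211426), 45.0)
top [247 206   3   3   9] [248. 207.] ((248.0, 207.0), (2.0, 2.0), 90.0)
```

Run:
```python
from h import *
S=fixed("scene");T=fixed("top")
for a,b in [((472,273.3),(193.5,180.5)),((400,238.5),(248,207)),((368.6,285.9),(271.8,160)),((439.9,230.2),(219.2,156.7))]:
    print(tri(S,a,T,b).round(1))
B=[onz(S,u,8)[:2] for u in((472,273.3),(445.8,328.8),(368.6,285.9),(400,238.5))]
print(np.round(B,1)); c=np.mean(B,0); print("axis",c.round(1))
B=np.array(B); 
for i in range(4): d=B[(i+1)%4]-B[i]; print(np.linalg.norm(d).round(1),np.degrees(np.arctan2(d[1],d[0])).round(1))
# lid ellipse
print(onz(S,(439.9,230.2),162),onz(T,(219.2,156.7),162))
# bar line top view, ends
e1=onz(T,(216.5,133.5),197);e2=onz(T,(213.5,174),197);print(e1,e2)
```

```text
[515.9 309.3  14.3]
[448.  178.6  11.6]
[561.9 120.   11.1]
[540.5 215.7 159.2]
[[511.7 310.6]
 [628.5 251.8]
 [560.  120. ]
 [445.2 178.8]]
axis [536.4 215.3]
130.8 -26.7
148.5 -117.5
129.0 152.9
147.5 63.2
[542.74614812 215.42436228 162.        ] [539.80653319 214.621141   162.        ]
[580.66473062 212.38049664 197.        ] [496.44871559 218.16893721 197.        ]
```

The barrel's axis is near (539,215) and its entry direction, the handle line, is about 63°. The bar lies at about -4°, so the entry is about 67° anticlockwise, as the task describes. I'll move above it for a wrist view.

```bash
cat >> h.py <<'E'
def goal(p,yawdeg,o=None):
    o=o or robot.get_obs(); Rm=R.from_euler('xyz',o["eef_rot"]).as_matrix()
    s=Rm.T@(np.array(p)-o["tcp_pos"]); y=np.degrees(o["eef_rot"][2])
    dy=-((yawdeg-y+180)%360-180)
    print("t",o["clock"],"tcp",o["tcp_pos"].round(1),"yaw",y.round(1),"rp",o["eef_rot"][:2].round(4),"j6",o["joints"][5].round(2),"F",o["contact_force"].round(1),"gap",o["finger_gap"].round(1))
    print("shift",s.round(1),"yaw",np.radians(dy).round(3))
E
python3 -c "
from h import *
goal([540,215,300],-4)"
```

```text
Traceback (most recent call last):
  File "h.py", line 23, in goal
    print("t",o["clock"],"tcp",o["tcp_pos"].round(1),"yaw",y.round(1),"rp",o["eef_rot"][:2].round(4),"j6",o["joints"][5].round(2),"F",o["contact_force"].round(1),"gap",o["finger_gap"].round(1))
                                                                                                                                                                        ^^^^^^^^^^^^^^^^^^^^^
AttributeError: 'float' object has no attribute 'round'
```

Call:
{"api": "step_arm", "payload": {"motion": "1 -36 -17 -10 0.12; 1 -72 -34 -20 0.24; 1 -108 -51 -30 0.36; 1 -144 -68 -40 0.48; 1 -180 -85 -50 0.6"}}

```text
clock: 0.57
tcp_pos: [302.8, 424.0, 281.0]
eef_rot: [-3.14, 0.001, 2.272]
contact_force: [1.0, 0.0, -0.4]
finger_gap: 85.2
```

```bash
python3 -c "
from h import *
goal([540,215,300],-4)"
```

```text
Traceback (most recent call last):
  File "h.py", line 23, in goal
    print("t",o["clock"],"tcp",o["tcp_pos"].round(1),"yaw",y.round(1),"rp",o["eef_rot"][:2].round(4),"j6",o["joints"][5].round(2),"F",o["contact_force"].round(1),"gap",o["finger_gap"].round(1))
                                                                                                                                                                        ^^^^^^^^^^^^^^^^^^^^^
AttributeError: 'float' object has no attribute 'round'
```

```bash
sed -i 's/o\["finger_gap"\].round(1)/round(o["finger_gap"],1)/' h.py; python3 -c "
from h import *
goal([540,215,300],-4)"
```

```text
t 0.5667 tcp [302.8 424.  281. ] yaw 130.2 rp [-3.1399e+00  1.0000e-03] j6 0.23 F [ 1.   0.  -0.4] gap 85.2
shift [-312.8   46.5  -18.8] yaw 2.341
```

Call:
{"api": "step_arm", "payload": {"motion": "1 -40 6 -4 0.12; 1 -80 12 -8 0.24; 1 -120 18 -12 0.36; 1 -160 24 -15 0.48; 1 -200 30 -19 0.6"}}

```text
clock: 0.98
tcp_pos: [455.7, 288.8, 300.1]
eef_rot: [-3.14, 0.002, 1.665]
contact_force: [0.4, 1.1, -0.1]
finger_gap: 85.3
```

```bash
python3 -c "
from h import *
goal([540,215,300],-4)"
```

```text
t 0.9833 tcp [455.7 288.8 300.1] yaw 95.4 rp [-3.1403e+00  1.8000e-03] j6 0.45 F [ 0.4  1.1 -0.1] gap 85.3
shift [-81.4  77.    0.1] yaw 1.735
```

Call:
{"api": "step_arm", "payload": {"motion": "1 -28 26 0 0.12; 1 -55 52 0 0.24; 1 -81 77 0 0.36; 1 -81 77 0 0.48; 1 -81 77 0 0.6"}}

```text
clock: 1.4
tcp_pos: [541.4, 213.6, 299.2]
eef_rot: [-3.141, 0.003, 1.056]
contact_force: [-0.1, -0.3, 0.5]
finger_gap: 85.5
```

Call:
{"api": "step_arm", "payload": {"motion": "1 0 0 0 0.12; 1 0 0 0 0.24; 1 0 0 0 0.36; 1 0 0 0 0.48; 1 0 0 0 0.6"}}

```text
clock: 1.82
tcp_pos: [541.2, 213.5, 298.7]
eef_rot: [3.141, 0.004, 0.45]
contact_force: [-0.1, 0.8, -1.1]
finger_gap: 85.5
```

Call:
{"api": "step_arm", "payload": {"motion": "1 0 0 0 0.12; 1 0 0 0 0.24; 1 0 0 0 0.36; 1 0 0 0 0.48; 1 0 0 0 0.53"}}

```text
clock: 2.23
tcp_pos: [541.0, 213.4, 298.3]
eef_rot: [3.138, 0.004, -0.085]
contact_force: [0.5, -0.7, 0.3]
finger_gap: 85.4
```

```bash
python3 -c "
from h import *
goal([540,215,300],-4)
import pickle
o=robot.get_obs();pickle.dump(o,open('o1.pkl','wb'))
cv2.imwrite('pics/w1.png',robot.capture('wrist'))"
```

```text
t 2.2333 tcp [541.  213.4 298.3] yaw -4.9 rp [3.1382 0.0039] j6 2.01 F [ 0.5 -0.7  0.3] gap 85.4
shift [-1.2 -1.5 -1.7] yaw -0.015
```

View pics/w1.png

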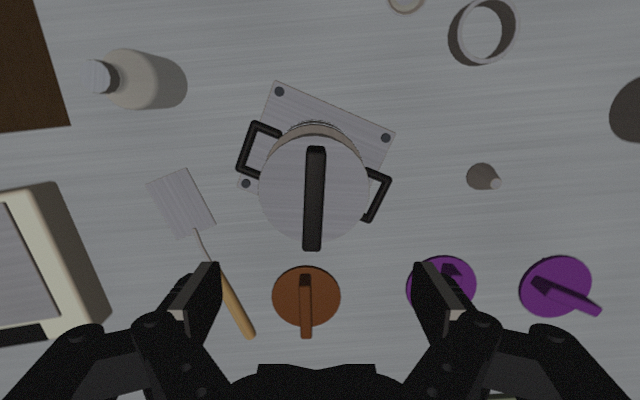

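The wrist view shows the lid plate centred near (314,186), with the black bar from (316,147) to (312,250). The handles are at (250,150) and (378,195). I'll measure these.

Run:
```python
from h import *
import pickle
W=wristcam(pickle.load(open('o1.pkl','rb')));S=fixed("scene");T=fixed("top")
im=cv2.imread('pics/w1.png'); g=im.max(2)
m=np.zeros_like(g); m[140:256,296:334]=(g[140:256,296:334]<60)*255
k,l,st,ce=cv2.connectedComponentsWithStats(m);i=1+st[1:,4].argmax();b=l==i
print(st[i],ce[i])
ys=np.arange(152,246); L=[np.where(b[y])[0].min() for y in ys];Rr=[np.where(b[y])[0].max()+1 for y in ys]
for y in ys[::8]: print(y,L[y-152],Rr[y-152],end=' | ')
# plate ellipse: lightness
v=cv2.resize(im[110:260,225:405],None,fx=4,fy=4,interpolation=cv2.INTER_CUBIC)
cv2.imwrite('pics/w1c.png',cv2.convertScaleAbs(v,alpha=1.8,beta=20))
# bar top far end
X=tri(W,(316,147),T,(217,133.5));print("far end tri WT",X.round(1))
X=tri(W,(314,186),T,(219.2,156.7));print("plate WT",X.round(1)); X=tri(W,(314,186),S,(439.9,230.2));print("plate WS",X.round(1))
print("plate W at162",onz(W,(314,186),162))
for u in [(316,147),(312.5,240)]: print(onz(W,u,197))
for u in [(279.5,91),(385.5,138),(246,183.5)]: print("bolt",onz(W,u,10).round(1))
```

```text
[ 302  145   24  107 2027] [313.4351258  197.48840651]
152 306 326 | 160 306 326 | 168 305 326 | 176 305 325 | 184 305 324 | 192 304 324 | 200 304 324 | 208 304 323 | 216 303 323 | 224 303 322 | 232 303 322 | 240 302 321 | far end tri WT [582.5 211.7 191.9]
plate WT [542.1 216.2 152.8]
plate WS [545.8 214.6 165.5]
plate W at162 [544.98661415 214.99539971 162.        ]
[584.11202164 209.9714386  197.        ]
[509.05265423 219.28145651 197.        ]
bolt [630.4 251.2  10. ]
bolt [560.9 120.3  10. ]
bolt [515.9 310.9  10. ]
```

View pics/w1c.png

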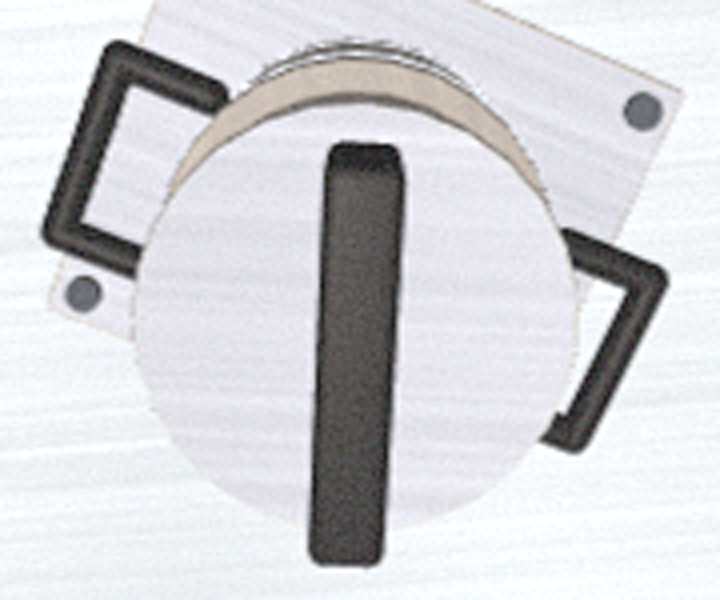

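Run:
```python
from h import *
import pickle
W=wristcam(pickle.load(open('o1.pkl','rb')))
a=onz(W,(316,153.2),197);b=onz(W,(311.7,251),197);d=a-b
print(a,b,(a+b)/2,np.linalg.norm(d),np.degrees(np.arctan2(d[1],d[0])))
for z in(160,164): print(onz(W,(314,188),162))
P=np.array([onz(W,u,10)[:2] for u in [(279.5,91),(385.5,138),(246,183.5)]])
d=P[0]-P[1];print("barrel x dir",np.degrees(np.arctan2(d[1],d[0])), "axis",(P[1]+P[2])/2)
# handle outer bars
h1=onz(W,(225+112/4,110+45/4),88);h2=onz(W,(225+60/4,110+235/4),88);d=h1-h2;print("handle bar dir",np.degrees(np.arctan2(d[1],d[0])))
print("handles mid",(onz(W,(225+85/4,110+140/4),88)+onz(W,(225+617/4,110+360/4),88))/2)
d=onz(W,(225+85/4,110+140/4),88)-onz(W,(225+617/4,110+360/4),88);print(np.degrees(np.arctan2(d[1],d[0])),np.linalg.norm(d))
goal([541,215,210],-5)
```

```text
[579.50166473 210.36726807 197.        ] [499.24572616 220.81856949 197.        ] [539.37369544 215.59291878 197.        ] 80.93358620545986 -7.419569288385319
[543.16230152 215.15548172 162.        ]
[543.16230152 215.15548172 162.        ]
barrel x dir 62.024964782661016 axis [538.43653237 215.58735788]
handle bar dir -23.700928606577556
handles mid [539.71049897 215.05039664  88.        ]
62.15058589268998 159.30968213798542
t 2.2833 tcp [541.  213.4 298.3] yaw -4.8 rp [3.1381 0.0039] j6 2.01 F [0.4 0.4 1. ] gap 85.4
shift [ 0.2 -1.9 88.3] yaw 0.003
```

The axis is about (540,215), the bar yaw about -7.4°, and the entry about 62°. I'll align, then go down to TCP z of about 171.

Call:
{"api": "step_arm", "payload": {"motion": "1 -0.5 -2 30 0.045; 1 -0.5 -2 60 0.045; 1 -0.5 -2 90 0.045; 1 -0.5 -2 110 0.045; 1 -0.5 -2 118 0.045"}}

```text
clock: 2.7
tcp_pos: [538.2, 214.3, 176.6]
eef_rot: [3.135, 0.01, -0.128]
contact_force: [-0.5, -0.8, -0.2]
finger_gap: 85.3
```

```bash
python3 -c "
from h import *
goal([540,215.3,171],-7.4)
cv2.imwrite('pics/w2.png',robot.capture('wrist'))"
```

```text
t 2.7 tcp [538.2 214.3 176.6] yaw -7.4 rp [3.1347 0.0099] j6 2.06 F [-0.5 -0.8 -0.2] gap 85.3
shift [ 1.8 -1.3  5.6] yaw 0.001
```

View pics/w2.png

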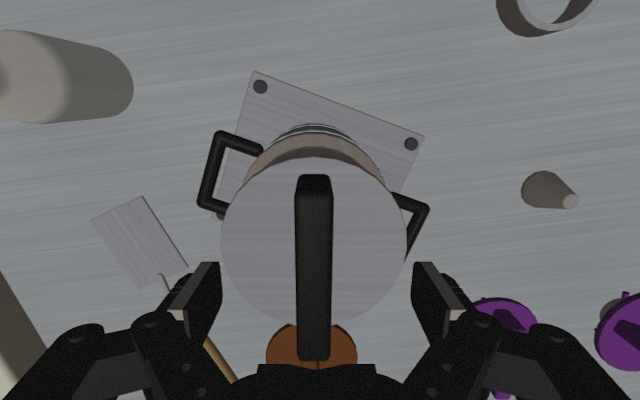

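The bar, around (314,270), is vertical in the picture and centred between the fingers. I'll go down the last few mm and close.

Call:
{"api": "step_arm", "payload": {"motion": "1 2 -1 5 0; 0 2 -1 5 0; 0 2 -1 5 0; 0 2 -1 5 0; 0 2 -1 5 0"}}

```text
clock: 3.17
tcp_pos: [541.0, 215.3, 172.8]
eef_rot: [3.136, 0.008, -0.128]
contact_force: [-0.9, 0.2, 0.5]
finger_gap: 38.8
```

Call:
{"api": "step_arm", "payload": {"motion": "0 0 0 0 0; 0 0 0 0 0; 0 0 0 0 0"}}

```text
clock: 3.42
tcp_pos: [541.5, 215.4, 173.8]
eef_rot: [3.137, 0.006, -0.128]
contact_force: [-0.4, 0.0, 2.6]
finger_gap: 14.8
```

```bash
python3 -c "
from h import *
goal([540,215.3,171],62)
print(robot.get_obs()['ft_torque'])"
```

```text
t 3.4167 tcp [541.5 215.4 173.8] yaw -7.4 rp [3.1367 0.0062] j6 2.06 F [-0.4  0.   2.6] gap 14.8
shift [-1.4  0.3  2.8] yaw -1.211
[-0.00318091  0.03965352  0.0466908 ]
```

Call:
{"api": "step_arm", "payload": {"motion": "0 0 0 0 -0.1; 0 0 0 0 -0.2; 0 0 0 0 -0.3; 0 0 0 0 -0.4; 0 0 0 0 -0.5"}}

```text
clock: 3.83
tcp_pos: [541.7, 215.5, 173.9]
eef_rot: [3.14, 0.007, 0.377]
contact_force: [0.8, 0.2, -0.4]
finger_gap: 15.0
```

```bash
python3 -c "
from h import *
goal([540,215.3,171],62)
print(robot.get_obs()['ft_torque'])"
```

```text
t 3.8333 tcp [541.7 215.5 173.9] yaw 21.6 rp [3.1401 0.0073] j6 1.55 F [ 0.8  0.2 -0.4] gap 15.0
shift [-1.6 -0.5  2.9] yaw -0.706
[-0.03308187 -0.08750075 -0.0462496 ]
```

Call:
{"api": "step_arm", "payload": {"motion": "0 -0.3 0 0.5 -0.1; 0 -0.6 0 1 -0.2; 0 -1 0 1 -0.3; 0 -1 0 1 -0.4; 0 -1 0 1 -0.5"}}

```text
clock: 4.25
tcp_pos: [540.8, 215.0, 173.0]
eef_rot: [-3.14, 0.007, 0.881]
contact_force: [-0.2, -0.6, -1.3]
finger_gap: 15.2
```

```bash
python3 -c "
from h import *
goal([540,215.3,171],62)
print(robot.get_obs()['ft_torque'])"
```

```text
t 4.25 tcp [540.8 215.  173. ] yaw 50.5 rp [-3.1396  0.0069] j6 1.05 F [-0.2 -0.6 -1.3] gap 15.2
shift [-0.2 -0.8  2. ] yaw -0.201
[-0.01402154 -0.00432406  0.01589212]
```

Call:
{"api": "step_arm", "payload": {"motion": "0 0 0 1 -0.1; 0 0 -0.5 2 -0.2; 0 0 -0.5 4 -0.2; 0 0 -0.5 6 -0.2"}}

```text
clock: 4.58
tcp_pos: [540.1, 215.2, 166.5]
eef_rot: [-3.138, 0.007, 1.079]
contact_force: [0.1, -0.7, -2.0]
finger_gap: 14.3
```

```bash
python3 -c "
from h import *
goal([540,215.3,163],62)
print(robot.get_obs()['ft_torque'])"
```

```text
t 4.5833 tcp [540.1 215.2 166.5] yaw 61.8 rp [-3.1378  0.0069] j6 0.85 F [ 0.1 -0.7 -2. ] gap 14.3
shift [ 0.  -0.1  3.5] yaw -0.003
[ 0.0403862  -0.01216725  0.03930242]
```

Call:
{"api": "step_arm", "payload": {"motion": "0 0 0 2 0; 0 0 0 4 0; 0 0 0 5 0; 0 0 0 5 0"}}

```text
clock: 4.92
tcp_pos: [540.1, 215.2, 163.7]
eef_rot: [-3.139, 0.006, 1.077]
contact_force: [-4.5, -1.3, 10.4]
finger_gap: 15.1
```

```bash
python3 -c "
from h import *
goal([540,215.3,163],62)
print(robot.get_obs()['ft_torque'])
import pickle
pickle.dump(robot.get_obs(),open('o3.pkl','wb'))
cv2.imwrite('pics/w3.png',robot.capture('wrist'))
cv2.imwrite('pics/s3.png',cv2.resize(robot.capture('scene')[170:350,340:510],None,fx=3.3,fy=3.3,interpolation=2))"
```

```text
t 4.9167 tcp [540.1 215.2 163.7] yaw 61.7 rp [-3.1386  0.0059] j6 0.85 F [-4.5 -1.3 10.4] gap 15.1
shift [ 0.  -0.1  0.7] yaw -0.005
[-0.26966464  0.66301037 -0.04760635]
```

View pics/s3.png

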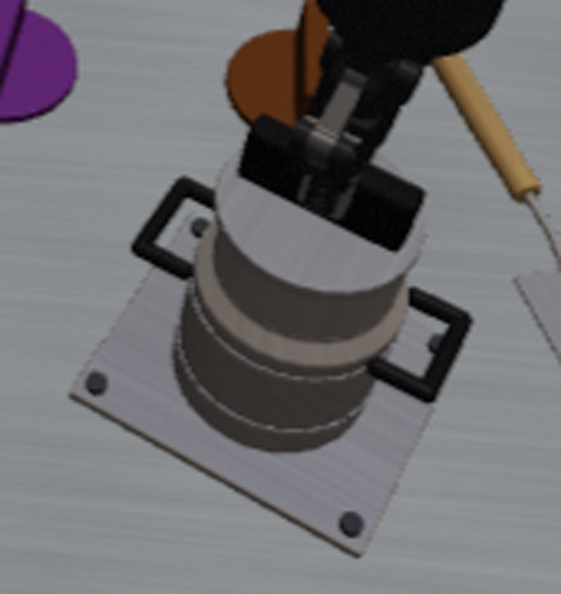

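View pics/w3.png

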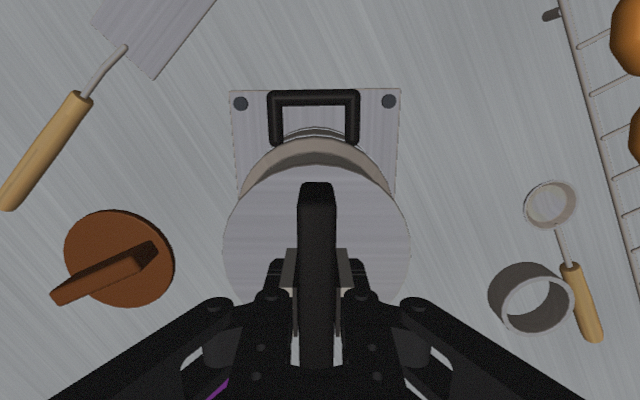

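In the wrist view the bar (315,250) is in line with the handle (313,115). The TCP has gone down 10 mm and rests at 10 N, so the lid has dropped in. Now I'll screw it clockwise while following it down.

Call:
{"api": "step_arm", "payload": {"motion": "0 0 0 2 0.1; 0 0 0 2.5 0.2; 0 0 0 3 0.3; 0 0 0 3.5 0.4; 0 0 0 4 0.5"}}

```text
clock: 5.43
tcp_pos: [541.0, 213.9, 162.1]
eef_rot: [3.138, 0.005, 0.572]
contact_force: [-2.3, -5.4, 12.1]
finger_gap: 14.8
```

```bash
python3 -c "
from h import *
goal([540,215.3,159.7],0)
print(robot.get_obs()['ft_torque'])"
```

```text
t 5.4333 tcp [541.  213.9 162.1] yaw 32.8 rp [3.1376 0.0051] j6 1.36 F [-2.3 -5.4 12.1] gap 14.8
shift [-0.1 -1.8  2.4] yaw 0.572
[-1.11820703  0.71095778  0.16287545]
```

Call:
{"api": "step_arm", "payload": {"motion": "0 0 0 2 0.1; 0 0 0 2.5 0.2; 0 0 0 3 0.3; 0 0 0 3.5 0.4; 0 0 0 4 0.5"}}

```text
clock: 5.85
tcp_pos: [540.9, 213.7, 159.9]
eef_rot: [3.136, 0.002, 0.066]
contact_force: [-2.5, -0.5, 10.6]
finger_gap: 14.6
```

```bash
python3 -c "
from h import *
goal([540,215.3,159.7],-6)
print(robot.get_obs()['ft_torque'])"
```

```text
t 5.85 tcp [540.9 213.7 159.9] yaw 3.8 rp [3.1359e+00 1.7000e-03] j6 1.87 F [-2.5 -0.5 10.6] gap 14.6
shift [-0.8 -1.7  0.2] yaw 0.171
[-0.03425703  0.71134554  0.25895168]
```

Call:
{"api": "step_arm", "payload": {"motion": "0 0 0 2 0.05; 0 0 0 2 0.1; 0 0 0 2 0.15; 0 0 0 2 0.18; 0 0 0 2 0.2"}}

```text
clock: 6.27
tcp_pos: [541.4, 214.9, 159.9]
eef_rot: [3.138, -0.002, -0.131]
contact_force: [-1.6, 3.2, 7.8]
finger_gap: 14.8
```

```bash
python3 -c "
from h import *
goal([540,215.3,159.7],-6)
print(robot.get_obs()['ft_torque'])"
```

```text
t 6.2667 tcp [541.4 214.9 159.9] yaw -7.5 rp [ 3.1379e+00 -1.9000e-03] j6 2.06 F [-1.6  3.2  7.8] gap 14.8
shift [-1.4 -0.2  0.2] yaw -0.026
[0.51041016 0.61183297 2.00163761]
```

Torque about z rose to 2 N·m with no further sinking, so it has reached the stop. I'll relax, open and lift.

Call:
{"api": "step_arm", "payload": {"motion": "0 0 0 -0.5 -0.02; 0 0 0 -1 -0.02; 0.6 0 0 -1 -0.02; 1 0 0 -1 -0.02; 1 0 0 -1 -0.02"}}

```text
clock: 6.68
tcp_pos: [541.8, 214.9, 161.4]
eef_rot: [3.138, -0.003, -0.113]
contact_force: [0.1, -0.1, 0.6]
finger_gap: 50.4
```

Call:
{"api": "step_arm", "payload": {"motion": "1 0 0 0 0; 1 0 0 0 0; 1 0 0 0 0; 1 0 0 0 0"}}

```text
clock: 7.02
tcp_pos: [541.9, 214.8, 161.5]
eef_rot: [3.139, -0.003, -0.113]
contact_force: [1.0, -0.3, 0.8]
finger_gap: 84.9
```

Call:
{"api": "step_arm", "payload": {"motion": "1 0 0 -30 0; 1 0 0 -70 0; 1 0 0 -110 0; 1 0 0 -140 0; 1 0 0 -140 0"}}

```text
clock: 7.43
tcp_pos: [544.2, 216.3, 309.3]
eef_rot: [-3.138, -0.015, -0.114]
contact_force: [0.1, 0.2, 0.5]
finger_gap: 85.4
```

```bash
python3 -c "
from h import *
goal([540,215.3,300],-6)
import pickle
pickle.dump(robot.get_obs(),open('o4.pkl','wb'))
cv2.imwrite('pics/w4.png',robot.capture('wrist'))
s=robot.capture('scene');cv2.imwrite('pics/s4full.png',s)
cv2.imwrite('pics/s4.png',cv2.resize(s[170:350,340:510],None,fx=3.3,fy=3.3,interpolation=2))"
```

```text
t 7.4333 tcp [544.2 216.3 309.3] yaw -6.5 rp [-3.138  -0.0155] j6 2.05 F [0.1 0.2 0.5] gap 85.4
shift [-4.2  1.5  9.2] yaw -0.009
```

View pics/w4.png

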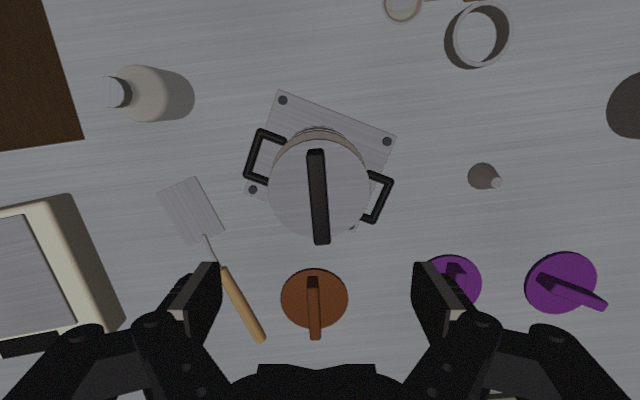

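View pics/s4.png

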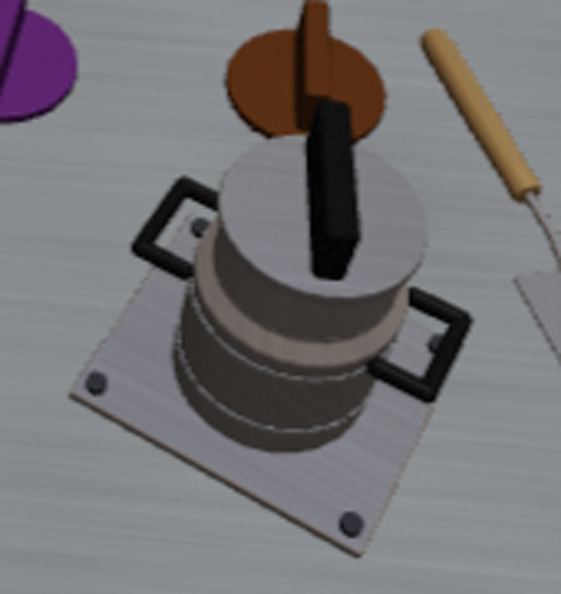

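The bar now lies from (316,150) to (322,243) in the wrist view and the gripper is clear. I'll check the bar angle and how low the lid sits.

Run:
```python
from h import *
import pickle
o=pickle.load(open('o4.pkl','rb'));W=wristcam(o);S=fixed("scene")
im=cv2.imread('pics/w4.png')
v=cv2.resize(im[120:255,235:405],None,fx=4.5,fy=4.5,interpolation=cv2.INTER_CUBIC)
cv2.imwrite('pics/w4c.png',cv2.convertScaleAbs(v,alpha=1.8,beta=20))
g=im.max(2);m=np.zeros_like(g);m[145:250,300:336]=(g[145:250,300:336]<60)*255
k,l,st,ce=cv2.connectedComponentsWithStats(m);i=1+st[1:,4].argmax();b=l==i;print(st[i],ce[i])
ys=np.arange(160,238);c=[np.where(b[y])[0].mean()+.5 for y in ys];p=np.polyfit(ys,c,1)
A=onz(W,(np.polyval(p,160),160),183);B=onz(W,(np.polyval(p,238),238),183);d=A-B;print("bar yaw",np.degrees(np.arctan2(d[1],d[0])))
P=np.array([onz(W,u,10)[:2] for u in [(282.5,100),(387,141.5),(252.5,189.5)]]);d=P[0]-P[1];print("barrel dir",np.degrees(np.arctan2(d[1],d[0])),(P[1]+P[2])/2)
# scene: where would lid origin rims project for heights
th=np.radians(np.arange(0,360,2))
for z in(140,144,154):
    q=proj(S,np.c_[540+50*np.cos(th),215.3+50*np.sin(th),0*th+z]); i=q[:,1].argmax();print(z,q[i], q[:,0].min(),q[:,0].max())
for nm in('scene0','s4full'):
    g=cv2.imread(f'pics/{nm}.png').max(2).astype(int)
    for x in(425,430,435,440,450,455): print(nm,x,g[240:292,x].tolist())
```

```text
[ 306  148   25   97 1685] [318.08249258 195.72522255]
bar yaw -1.8842854894543486
barrel dir 62.488474073939706 [538.41402327 215.60877729]
140 [442.66645938 263.64753077] 405.14055056690745 468.65385266766054
144 [443.26244489 262.15565438] 405.5406311360182 469.3417023430318
154 [444.77667236 258.36522629] 406.5562139111676 471.08823556105256
scene0 425 [123, 121, 121, 122, 122, 124, 123, 127, 124, 91, 53, 47, 89, 129, 134, 134, 114, 57, 50, 50, 49, 50, 51, 50, 50, 51, 49, 49, 51, 50, 49, 65, 92, 102, 103, 104, 104, 103, 98, 72, 51, 47, 47, 86, 57, 49, 47, 48, 50, 50, 48, 48]
scene0 430 [122, 123, 121, 120, 121, 122, 123, 123, 128, 125, 121, 105, 57, 46, 57, 128, 133, 133, 131, 68, 51, 49, 50, 50, 50, 50, 50, 51, 50, 51, 51, 55, 56, 82, 100, 102, 103, 102, 102, 99, 74, 48, 47, 45, 87, 57, 49, 48, 49, 48, 47, 47]
scene0 435 [4, 6, 3, 2, 6, 5, 6, 6, 88, 124, 123, 121, 120, 72, 49, 47, 119, 133, 135, 135, 70, 51, 50, 51, 51, 52, 51, 51, 52, 50, 51, 52, 52, 64, 96, 105, 105, 105, 104, 106, 88, 58, 49, 48, 65, 68, 51, 47, 46, 48, 49, 48]
scene0 440 [6, 3, 1, 5, 5, 4, 5, 6, 8, 88, 125, 
[... 1381 characters left out ...]
15, 13, 5, 4, 7, 6, 5, 7, 6, 7, 7, 7, 4, 5, 27, 132, 138, 133, 132, 118, 66, 54, 52, 56, 55, 55, 56, 56, 56, 56, 56, 56, 69, 70, 105, 114, 115, 114, 115, 113, 99, 62, 52, 54, 86, 62, 54, 53, 52, 53, 52, 54]
s4full 450 [128, 129, 130, 130, 129, 128, 129, 132, 134, 132, 131, 132, 131, 129, 133, 134, 134, 138, 134, 96, 62, 55, 57, 58, 57, 58, 59, 59, 59, 63, 72, 98, 111, 111, 112, 113, 112, 107, 77, 50, 44, 76, 53, 54, 55, 56, 55, 55, 54, 56, 75, 94]
s4full 455 [128, 127, 129, 131, 131, 128, 128, 128, 133, 132, 133, 130, 131, 131, 130, 133, 133, 129, 84, 60, 56, 60, 58, 61, 61, 65, 69, 88, 111, 115, 116, 115, 116, 116, 108, 81, 55, 73, 50, 22, 34, 27, 15, 9, 7, 75, 125, 134, 134, 134, 135, 137]
```

View pics/w4c.png

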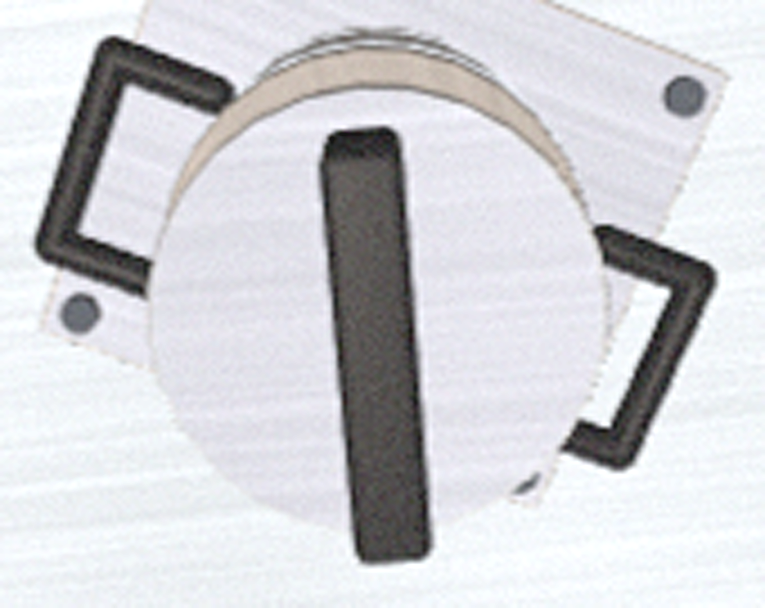

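Run:
```python
from h import *
for n in('scene0','s4full'):
    g=cv2.imread(f'pics/{n}.png').max(2)[205:260,140:215]; ys,xs=np.where(g<25); print(n,len(xs),xs.mean()+140,ys.mean()+205)
print(robot.hand_in())
```

```text
scene0 770 169.36363636363637 234.1025974025974
s4full 760 169.3986842105263 234.15657894736842
the job is handed in; nothing more can be done
None
```

The lid is screwed down flush on the handled barrel, released, and the job is handed in; the robot's clock stood at about 7.5 s. I gripped the lid by its bar and turned it about 69° anticlockwise. It dropped 10 mm at the entry, and I then screwed it clockwise to the hard stop with about 10 N of downward press.

**Last checks:**
- **Depth:** the lid's edge moved down about 5.5 px in the scene view. The full 14 mm predicts 5.3 px and 10 mm only 3.8 px, so it sits flush. The lit gap under the lid is also gone.
- **Spare barrel:** its bar is within 0.1 px of where it was, so it was not moved.
- **Gripper:** open and well clear at about 300 mm, with contact force near zero.

**One disagreement:** the bar ended about 64° clockwise of the entry by the cameras, while the gripper had turned about 69°. The fingers probably slipped a few degrees on the bar at the stop, where the torque reached 2 N·m. At 64° it is still past the 55° needed to be flush.

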